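# Hold a copper sugar mould down on the spray rinser

### The arm

A 6-joint arm with a two-finger parallel gripper is mounted at the origin on the work surface. World frame = base frame: x ahead of the robot, y to its left, z up, the work surface at z = 0. Lengths are in m, angles in rad, forces in N, time in s.
With the tool pointing down it reaches from about 0.35 to 0.975 m from the base axis. Payload 4.9 kg.
Tool frame: the origin (TCP) lies at the very end of the fingers, on their centre line; the grasp point (between the pads) lies behind it (manip.pinch_z is the y of the grasp point in the tool frame, in m); y points along the fingers, x is the direction in which the jaws open and shut, and the axes are right-handed (so a half turn about y gives the same grasp; the last joint's range is limited). The gripper opens to 85 mm and grips with 20 to 120 N. Pads are 22 mm wide; open, the fingers measure 114 mm over their backs; the gripper's body (76 mm by 85 mm) begins 54 mm behind the grasp point. The pads swing forward as they close: fully open they stand 13 mm farther back than shut.
Start: joints at [1.15, 0.053, 1.613, -0, 1.476, -0.119], TCP at [0.186, 0.597, 0.231] pointing down, gripper open.
Joint ranges: [-3.01, 3.01], [-1.01, 2.22], [0.06, 2.58], [-1.02, 4.17], [0.09, 2.62], [-3.14, 3.14]. Speed limits (rad/s): [2.57, 2.57, 3.14, 3.14, 3.14, 3.14].

### API

Orientations are given as a unit quaternion [w, x, y, z].
In Python, from plant import manip gives the robot as it stands.
- The arm moves only by the tool drive_tool, never from a script. Its argument "motion" is a list of rows, each a list of 3 entries, a list of its own where there are three numbers: the shift along the tool's x, y, z in units of 25 mm (1.0 is 25 mm), then the turn, a rotation vector about the tool's x, y, z in units of 5 degrees (1.0 is 5 degrees), then the closure, from -1 (fully open) to 1 (shut). A call has 1 to 12 rows; each row shifts and turns the commanded pose from where the row before left it, along the tool's axes as they then stand; what a row does not reach is not made up. A row lasts 1/10 s, in which the tool goes at most 50 mm and 8.59 degrees, less where a joint would pass 70% of its speed; a pose out of reach is approached as far as the arm can. A call is refused whole if a number of a shift passes 1 or a number of a turn 1, either way. A call with a gripper value outside its range is refused whole. The fingers move at their own pace and stop on an object; the grip force is fixed at half the most. Time passes only in rows, so rows that do not move let the fingers close. It gives the time, the measured TCP pose, the force and the opening at its end, in the units of the state.
- manip.state(): the state, without advancing time (a new reading comes with each control period).
- manip.grab_frame(name): name is "scene" or "top"; returns a dict with "img" (480x640x3 uint8, blue, green, red), "range_z" (480x640 float32, m along the optical axis (not along the pixel's ray), 0 where there is no reading), "camera_matrix" (3x3 intrinsics, pixels), "world_from_camera" (4x4, takes a point from camera to world coordinates). Camera axes: x right, y down, z forward; pixel columns grow to the right and rows downward; lengths in m; the calibration is good to about 2 mm. A picture is of the moment at which its call begins.
- manip.job_done(): hands the job in, once; it reports no verdict.
The state is a dict: "time": time; "joint_pos": joint angles; "joint_vel": joint speeds; "joint_efforts": joint torques, N m; "tool_pos": TCP position; "tool_rot": TCP orientation; "contact_force": force on the tool from outside, world axes, zero at the start; "ft_torque": the same for the moment, N m; "gripper_width": opening from 0.0 (shut) to 1.0 (fully open).
Only numpy, scipy, OpenCV 4.12 (cv2) and the standard library are available. Lean on these libraries where they do the work, as an engineer would, in place of code of your own. Each camera call takes 0.05 s, during which the arm holds its last target. There are 200 camera calls.

### The job

Rinse the copper sugar mould: lift it by its wooden handle up and off the forked hook it hangs on, carry it mouth down to the rinser, set it over the red sprung spray head and press it straight down, without ramming it, until its rim sits flat on the steel seat all round. Finish while still gripping the handle and holding the mould pressed down there, so that the water valve stays open; leave the steel mould, the spatula and the jar of sticks where they are.

Things in the scene. Friction and masses are not known exactly. Their poses are not given: they have to be found in the camera images.
- copper_mould_center (a point): Fluted copper cup, mouth down, neck and upright wooden handle above; 0.17-0.36 kg. Point on its axis, 64 mm above the rim, z axis up. Heights from the rim in mm: cup 0-42 (68 across at the rim, 60 at its top, walls 4, hollow 35 deep, 52 across at its flat ceiling); neck 42-78 (10 across); round handle 78-128 (30 across), gripped, its middle 39 above this point.
- copper_stand_fork (a point): Fork the mould's neck hangs in: point between the prongs, level with their tops, 150 mm up; the handle rests on them. Prongs 8 mm thick, 14 apart, lie along this x axis; open at -x, 27 mm off, where tip lips rise 8 mm, the stand's highest part. Post 66 mm to +x. Raise the mould about 17 mm (over 8; at 28 the cup hits the prongs), then draw out 70 mm or more along -x.
- seat_top (a point): Centre of the top face of the rinser's fixed steel seat, a flat disc 96 mm across, 45 mm above the table, on a black round base 120 mm across. It is the hard stop on which the mould's rim must come to rest. The sprung spray head rises through it on the same axis.
- spray_head (a joint): Red sprung cap, 28 mm across, on a 12 mm stem; its top is 50 mm above the seat when free. Value in m: how far it is pushed down, 0 free. Spring about 4 N at first, 10 N at 0.015, where the mould's rim meets the seat (its ceiling bears on the cap). It lifts the mould again if not pressed.
- steel_mould_center (a point): Bystander: a mould of the same shape in pale steel with a black handle, hanging on the other stand (the two stands may be swapped). This point is on its axis, half-way up (64 mm above its rim). Leave it hanging.
- spatula: Bystander: a spatula 200 mm long lying on a thin metal sheet beyond the rinser. Leave it alone.
- stick_jar_center (a point): Bystander: a white jar 68 mm across and 100 mm high, with bamboo sticks up to 190 mm above the table. This point is at its middle, 50 mm up. Leave it alone.
There are look-alikes about, which are no part of the job. What is shaped like the part that bears copper_stand_fork but blue is not meant.

How it is judged:
By the outcome, as a careful person would: the job done as asked, in the order asked, and still so for the second after the job is handed in, while the arm keeps its last pose, push and grip.
It also fails if it takes over 50 s, if anything falls off the work surface, if the arm or the gripper's body presses on something with over 40 N, if the wrist force passes 120 N, or if a joint passes its speed limit or range.

## Working session

There is one attempt and no reset: what is moved stays moved. The work goes in short steps, Python scripts to look and compute and a tool call to move; the robot and the scene stay as the last step left them, time stands still between calls to the robot, and variables do not carry over. Pictures are saved under pics/ and viewed, about 8 in all and at most 12, crops included, and the job is handed in when it is done.

Besides the shell and the picture viewer there is one more tool, called after "Emit:" as name(argument=value, ...), one argument or row to a line, values as JSON. drive_tool: Moves the arm, as the interface text tells. Its arguments: {"type":"object","properties":{"motion":{"type":"array","items":{"type":"array"}}},"required":["motion"]}

```bash
ls; mkdir -p pics; cat > h.py <<'E'
from plant import manip
import numpy as np, cv2
def pts(f):
    z=f["range_z"]; K=f["camera_matrix"]; T=f["world_from_camera"]
    v,u=np.mgrid[:480,:640]
    P=np.stack([(u-K[0,2])/K[0,0]*z,(v-K[1,2])/K[1,1]*z,z],-1)
    return P@T[:3,:3].T+T[:3,3]
E
python3 - <<'E'
from h import *
for n in("scene","top"):
    f=manip.grab_frame(n); cv2.imwrite(f"pics/{n}0.png",f["img"]); np.savez(f"{n}0.npz",**f)
    print(n,f["world_from_camera"].round(3).tolist(),f["camera_matrix"].round(1).tolist())
s=manip.state();print(s,manip.pinch_z)
E
```

```text
pics
scene [[0.291, 0.662, -0.691, 1.336], [0.956, -0.19, 0.221, -0.182], [0.015, -0.725, -0.688, 0.903], [0.0, 0.0, 0.0, 1.0]] [[512.0, 0.0, 317.8], [0.0, 512.0, 240.3], [0.0, 0.0, 1.0]]
top [[0.016, -0.987, 0.159, 0.35], [-1.0, -0.015, 0.005, 0.083], [-0.002, -0.159, -0.987, 1.356], [0.0, 0.0, 0.0, 1.0]] [[521.0, 0.0, 320.9], [0.0, 521.0, 243.1], [0.0, 0.0, 1.0]]
{'time': 0.1, 'joint_pos': array([ 1.15000297e+00,  5.33049125e-02,  1.61414402e+00, -2.13524565e-05,
        1.47601874e+00, -1.18999123e-01]), 'joint_vel': array([ 0.00015449, -0.00064395, -0.0033691 , -0.001043  , -0.00102512,
       -0.00138382]), 'joint_efforts': array([-9.55186406e-04, -3.94902813e+01, -3.71363282e+01, -1.58630642e-04,
        3.94960211e-03, -5.41844670e-06]), 'tool_pos': array([0.18554392, 0.59623302, 0.23018481]), 'tool_rot': array([-0.56914685,  0.56981353,  0.41858308, -0.41972921]), 'contact_force': array([ 0.07617077, -0.17716952,  0.66020419]), 'ft_torque': array([ 0.01535863, -0.02227459,  0.0044019 ]), 'gripper_width': 1.0053849747256751} -0.0187
```

View pics/scene0.png

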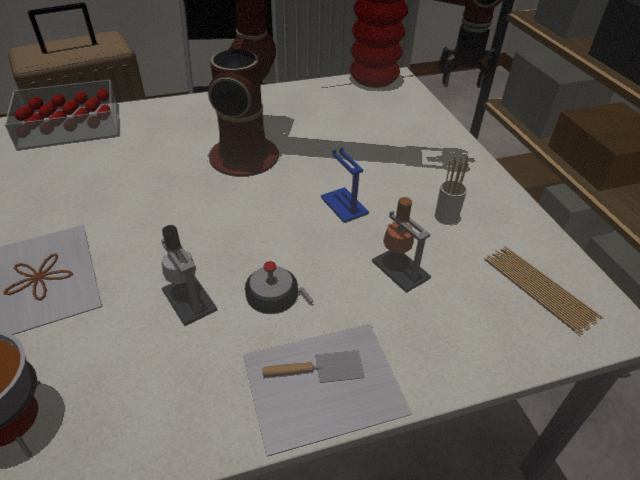

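View pics/top0.png

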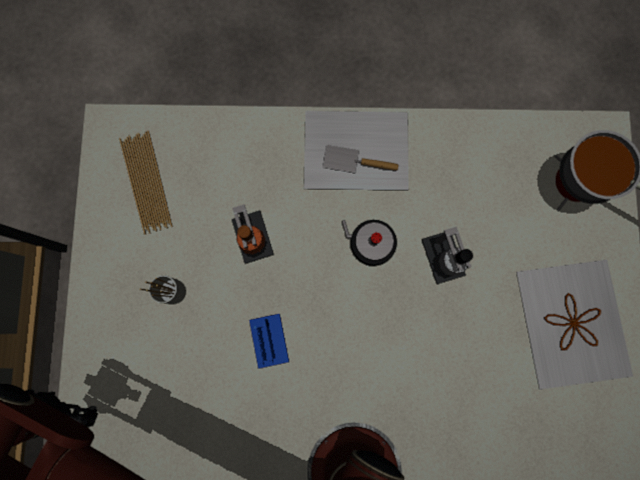

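Scene picture: the copper mould hangs at (404,210) with its post beyond at (420,250), the rinser is at (271,285) with a red head, the steel mould is at (172,255), the jar at (450,205), and a blue decoy stand at (348,190). Top picture: copper handle at (248,232) with the bracket running up to (240,210), so the fork opens roughly toward the robot. The rinser is at (374,241).

```bash
python3 - <<'E'
from h import *
for n,box in(("scene",(380,190,440,290)),("top",(225,195,280,270))):
    f=dict(np.load(n+"0.npz")); P=pts(f); hsv=cv2.cvtColor(f["img"],cv2.COLOR_BGR2HSV)
    m=np.zeros((480,640),bool); m[box[1]:box[3],box[0]:box[2]]=1; m&=f["range_z"]>0
    Q=P[m];H=hsv[m]
    def rep(name,s):
        if s.sum(): q=Q[s];print(n,name,s.sum(),"med",np.median(q,0).round(4),"min",q.min(0).round(3),"max",q.max(0).round(3),"mid",((q.min(0)+q.max(0))/2).round(4))
    col=(H[:,1]>110)
    rep("handle",col&(Q[:,2]>.16)); rep("handletop",(Q[:,2]>.192)); rep("cup",col&(Q[:,2]<.12)&(Q[:,2]>.06))
    rep("bracket",~col&(Q[:,2]>.135)&(Q[:,2]<.165))
    s=~col&(Q[:,2]>.135)&(Q[:,2]<.165); q=Q[s][:,:2]
    r=cv2.minAreaRect(q.astype(np.float32)*1000); print("rect",r)
    s=~col&(Q[:,2]<.03)&(Q[:,2]>.004); q=Q[s][:,:2]
    if s.sum()>5: print("base rect",cv2.minAreaRect(q.astype(np.float32)*1000))
    # rinser
    m=(P[...,2]>.04)&(P[...,2]<.05)&(hsv[...,1]<80)&(f["range_z"]>0)
    b=(240,250,320,320) if n=="scene" else (340,210,405,275)
    w=np.zeros_like(m);w[b[1]:b[3],b[0]:b[2]]=1
    q=P[m&w];c=cv2.minEnclosingCircle(q[:,:2].astype(np.float32)*1000);print("seat",len(q),np.median(q[:,2]),c)
    red=w&(hsv[...,1]>150)&((hsv[...,0]<8)|(hsv[...,0]>172));q=P[red];print("cap",len(q),q.min(0),q.max(0),np.median(q,0))
    t=q[q[:,2]>.088];print("captop",len(t),t.mean(0))
    im=f["img"]
E
python3 - <<'E'
import cv2,numpy as np
a=cv2.imread("pics/scene0.png")[180:300,370:450];b=cv2.imread("pics/top0.png")[190:280,210:300]
cv2.imwrite("pics/crop.png",np.hstack([cv2.resize(a,(400,600)),cv2.resize(b,(400,600))]))
E
```

```text
scene handle 74 med [0.5623 0.263  0.1987] min [0.549 0.25  0.195] max [0.577 0.277 0.202] mid [0.5631 0.2634 0.1983]
scene handletop 117 med [0.5653 0.2622 0.1982] min [0.547 0.247 0.192] max [0.578 0.278 0.202] mid [0.5622 0.2627 0.1969]
scene cup 226 med [0.5721 0.252  0.1127] min [0.532 0.231 0.078] max [0.596 0.292 0.118] mid [0.5638 0.2617 0.0976]
scene bracket 447 med [0.5913 0.2677 0.1483] min [0.537 0.24  0.136] max [0.637 0.3   0.165] mid [0.5866 0.2702 0.1501]
rect ((583.890869140625, 269.68463134765625), (104.11371612548828, 33.972259521484375), 18.008567810058594)
base rect ((478.8936767578125, 343.73626708984375), (157.71926879882812, 388.52880859375), 67.8713150024414)
seat 990 0.0441930797232174 ((571.6653442382812, -47.53854751586914), 49.682823181152344)
cap 65 [ 0.55720065 -0.05836143  0.09010049] [ 0.58292696 -0.03464868  0.09720192] [ 0.57145486 -0.04619656  0.09378537]
captop 65 [ 0.57170331 -0.04640448  0.09393233]
top handle 167 med [0.5576 0.2622 0.199 ] min [0.538 0.249 0.16 ] max [0.573 0.278 0.207] mid [0.5553 0.2635 0.1835]
top handletop 136 med [0.559  0.2645 0.1996] min [0.545 0.251 0.193] max [0.573 0.278 0.207] mid [0.5593 0.2647 0.1997]
top cup 354 med [0.5476 0.2503 0.1122] min [0.525 0.23  0.072] max [0.589 0.293 0.12 ] mid [0.5571 0.2618 0.0958]
top bracket 271 med [0.6015 0.2742 0.1508] min [0.531 0.242 0.137] max [0.634 0.301 0.163] mid [0.5824 0.2712 0.1502]
rect ((583.0043334960938, 272.1258239746094), (102.70055389404297, 30.316051483154297), 18.727109909057617)
base rect ((595.3613891601562, 272.4228210449219), (199.65478515625, 144.18687438964844), 1.6411118507385254)
seat 924 0.045417189226907406 ((568.7283325195312, -45.11628341674805), 48.185489654541016)
cap 91 [ 0.55497042 -0.06422104  0.04215433] [ 0.58237167 -0.03342623  0.10086231] [ 0.567802   -0.0457472   0.09592811]
captop 90 [ 0.56807042 -0.04550273  0.09602616]
```

View pics/crop.png

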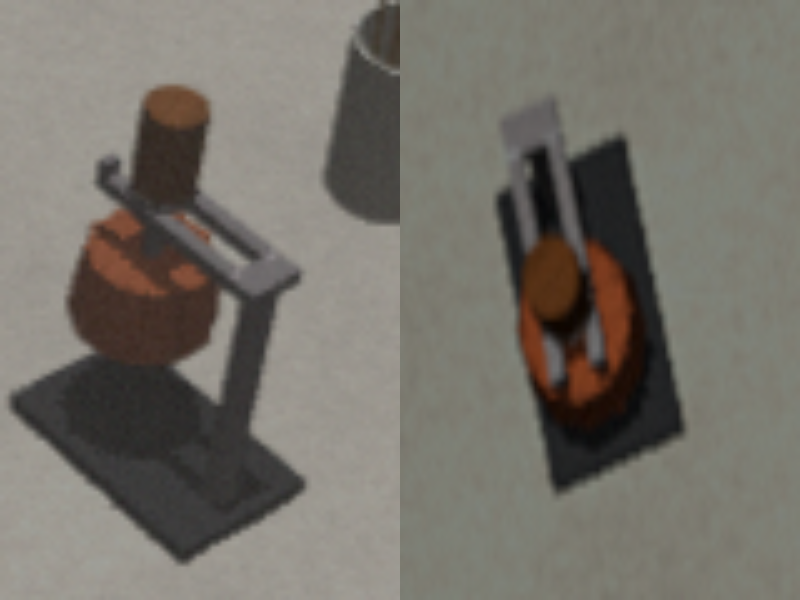

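The crop shows the handle standing upright through the fork, open at the lower left (toward the robot), lips on both prong tips. Fork direction is about 18°. Both views agree within 4 mm. Next I check where the neighbours stand and work out the approach.

```bash
cat >> h.py <<'E'
from scipy.spatial.transform import Rotation as Rn
def R(s): q=s["tool_rot"]; return Rn.from_quat([q[1],q[2],q[3],q[0]])
def plan(target,yaw):   # yaw deg of jaw axis; prints shift units (x,y,z) in present tool axes, turn units
    s=manip.state(); r=R(s); M=r.as_matrix()
    best=None
    for a in(yaw,yaw+180):
        x=np.array([np.cos(np.radians(a)),np.sin(np.radians(a)),0]);y=np.array([0,0,-1.]);T=Rn.from_matrix(np.c_[x,y,np.cross(x,y)])
        d=(r.inv()*T).as_rotvec(degrees=True)
        if best is None or np.linalg.norm(d)<np.linalg.norm(best[0]): best=(d,T)
    print("t",round(s["time"],2),"tcp",s["tool_pos"].round(4),"F",s["contact_force"].round(1),"w",round(s["gripper_width"],3),"q",s["joint_pos"].round(2))
    print("toolx",M[:,0].round(3),"tooly",M[:,1].round(4),"toolz",M[:,2].round(3))
    d=np.array(target)-s["tool_pos"]
    print("turn units",(best[0]/5).round(2)," shift now axes",(M.T@d/.025).round(2)," after turn",(best[1].as_matrix().T@d/.025).round(2))
E
python3 - <<'E'
from h import *
f=dict(np.load("top0.npz"));P=pts(f);hsv=cv2.cvtColor(f["img"],cv2.COLOR_BGR2HSV)
g=dict(np.load("scene0.npz"));Ps=pts(g);hs=cv2.cvtColor(g["img"],cv2.COLOR_BGR2HSV)
for n,p,h,fr in(("top",P,hsv,f),("sc",Ps,hs,g)):
    m=(h[...,0]>105)&(h[...,0]<130)&(h[...,1]>150)&(fr["range_z"]>0)&(p[...,0]>.1)&(p[...,0]<.6)&(abs(p[...,1])<.5); q=p[m]
    for lo,hi in((0,.03),(.03,.13),(.13,.2)):
        k=q[(q[:,2]>lo)&(q[:,2]<hi)]
        if len(k):print(n,"blue",lo,k.min(0).round(3),k.max(0).round(3))
q=P[270:310,140:190].reshape(-1,3);q=q[q[:,2]>.05];print("jar",q.min(0),q.max(0))
plan([.561,.2635,.26],108)
E
```

```text
top blue 0 [ 0.248 -0.035  0.001] [0.512 0.268 0.03 ]
top blue 0.03 [0.35  0.221 0.032] [0.362 0.225 0.07 ]
top blue 0.13 [ 0.263 -0.228  0.139] [0.503 0.244 0.179]
sc blue 0 [0.248 0.168 0.003] [0.385 0.267 0.014]
sc blue 0.13 [0.267 0.197 0.142] [0.367 0.242 0.159]
jar [0.34965304 0.08299536 0.05024332] [0.46615869 0.50541186 1.35615929]
t 0.1 tcp [0.1855 0.5962 0.2302] F [ 0.1 -0.2  0.7] w 1.005 q [ 1.15  0.05  1.61 -0.    1.48 -0.12]
toolx [ 0.297  0.955 -0.002] tooly [-7.0e-04 -1.7e-03 -1.0e+00] toolz [-0.955  0.297  0.   ]
turn units [-0.01 -7.06 -0.02]  shift now axes [ -8.25  -1.18 -18.3 ]  after turn [-17.3   -1.19 -10.17]
```

Emit:
drive_tool(
  motion=[
    [[0,-0.4,0],[0,-1,0],-1],
    [[0,-0.4,0],[0,-1,0],-1],
    [[0,-0.4,0],[0,-1,0],-1],
    [[0,0,0],[0,-1,0],-1],
    [[0,0,0],[0,-1,0],-1],
    [[0,0,0],[0,-1,0],-1],
    [[0,0,0],[0,-1,0],-1],
    [[-0.9,0,-0.5],[0,0,0],-1],
    [[-0.9,0,-0.5],[0,0,0],-1],
    [[-0.9,0,-0.5],[0,0,0],-1],
    [[-0.9,0,-0.5],[0,0,0],-1],
    [[-0.9,0,-0.5],[0,0,0],-1],
  ],
)

```text
time: 1.3
tool_pos: [0.28, 0.5076, 0.2606]
tool_rot: [0.417, -0.417, -0.571, 0.571]
contact_force: [-0.1, 0.2, -0.8]
gripper_width: 1.002
```

Emit:
drive_tool(
  motion=[
    [[-1,0,-0.6],[0,0,0],-1],
    [[-1,0,-0.6],[0,0,0],-1],
    [[-1,0,-0.6],[0,0,0],-1],
    [[-1,0,-0.6],[0,0,0],-1],
    [[-1,0,-0.6],[0,0,0],-1],
    [[-1,0,-0.6],[0,0,0],-1],
    [[-1,0,-0.6],[0,0,0],-1],
    [[-1,0,-0.6],[0,0,0],-1],
    [[-1,0,-0.6],[0,0,0],-1],
    [[-1,0,-0.6],[0,0,0],-1],
    [[-1,0,-0.6],[0,0,0],-1],
    [[0,0,0],[0,0,0],-1],
  ],
)

```text
time: 2.5
tool_pos: [0.5221, 0.2945, 0.2604]
tool_rot: [0.418, -0.418, -0.57, 0.571]
contact_force: [-0.7, 0.2, 0.1]
gripper_width: 1.003
```

```bash
python3 - <<'E'
from h import *
plan([.561,.2635,.26],108)
f=manip.grab_frame("top");cv2.imwrite("pics/t1.png",cv2.resize(f["img"][170:330,140:440],(800,427)))
E
```

```text
t 2.5 tcp [0.5221 0.2945 0.2604] F [-0.7  0.2  0.1] w 1.003 q [ 0.39 -0.02  1.64 -0.    1.52 -1.49]
toolx [-0.301  0.954 -0.001] tooly [-6.0e-04 -1.3e-03 -1.0e+00] toolz [-0.954 -0.301  0.001]
turn units [-0.01 -0.1  -0.01]  shift now axes [-1.65  0.02 -1.11]  after turn [-1.66  0.02 -1.1 ]
```

Emit:
drive_tool(
  motion=[
    [[-0.83,0,-0.55],[0,0,0],-1],
    [[-0.83,0,-0.55],[0,0,0],-1],
    [[0,0.7,0],[0,0,0],-1],
    [[0,0.7,0],[0,0,0],-1],
    [[0,0,0],[0,0,0],-1],
  ],
)

```text
time: 3.05
tool_pos: [0.556, 0.2658, 0.2211]
tool_rot: [0.419, -0.415, -0.569, 0.574]
contact_force: [-0.2, 0.1, -0.5]
gripper_width: 0.998
```

```bash
python3 - <<'E'
from h import *
plan([.561,.2635,.158],108)
a=manip.grab_frame("scene")["img"][140:300,350:470];b=manip.grab_frame("top")["img"][170:290,200:290]
cv2.imwrite("pics/c2.png",np.hstack([cv2.resize(a,(400,533)),cv2.resize(b,(400,533))]))
E
```

```text
t 3.05 tcp [0.556  0.2658 0.2211] F [-0.2  0.1 -0.5] w 0.998 q [ 0.32  0.04  1.64  0.    1.47 -1.56]
toolx [-0.305  0.952  0.   ] tooly [-0.0081 -0.0022 -1.    ] toolz [-0.952 -0.305  0.008]
turn units [-0.1  -0.05  0.  ]  shift now axes [-0.15  2.52 -0.18]  after turn [-0.15  2.52 -0.16]
```

View pics/c2.png

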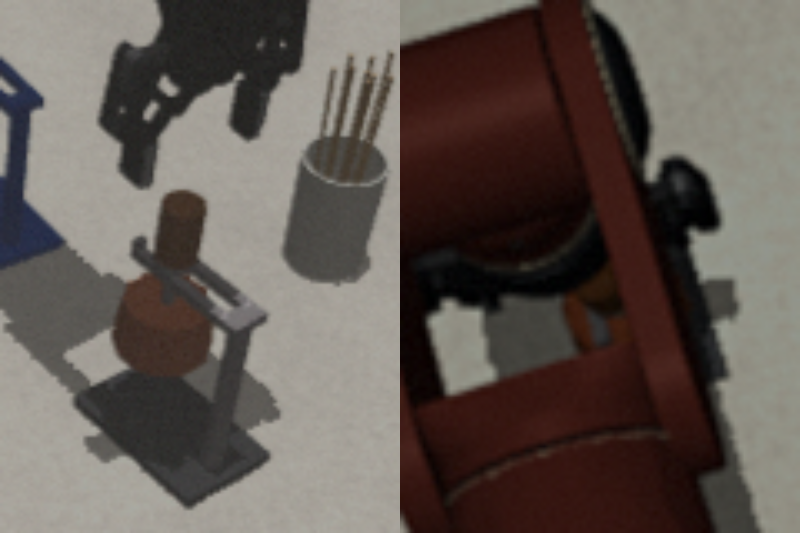

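The open fingers straddle the handle, with the tips at (140,185) and (245,135) and the handle top at (183,203). I descend with a small correction.

Emit:
drive_tool(
  motion=[
    [[0,0,0],[0,0,0],-1],
    [[0,0.6,0],[0,0,0],-1],
    [[0,0.6,0],[0,0,0],-1],
    [[0,0.6,0],[0,0,0],-1],
    [[0,0.5,0],[0,0,0],-1],
    [[0,0,0],[0,0,0],-1],
    [[0,0,0],[0,0,0],-1],
  ],
)

```text
time: 3.85
tool_pos: [0.5589, 0.2655, 0.1681]
tool_rot: [0.417, -0.417, -0.571, 0.571]
contact_force: [0.2, -0.4, 1.2]
gripper_width: 0.999
```

```bash
python3 - <<'E'
from h import *
plan([.561,.2635,.158],108)
E
```

```text
t 3.85 tcp [0.5589 0.2655 0.1681] F [ 0.2 -0.4  1.2] w 0.999 q [ 0.32  0.08  1.69  0.    1.37 -1.56]
toolx [-0.304  0.953  0.   ] tooly [-1.2e-03 -4.0e-04 -1.0e+00] toolz [-0.953 -0.304  0.001]
turn units [-0.01 -0.06  0.  ]  shift now axes [-0.1   0.4  -0.06]  after turn [-0.1   0.4  -0.05]
```

Emit:
drive_tool(
  motion=[
    [[-0.1,0.33,-0.05],[0,0,0],-1],
    [[0,0,0],[0,0,0],-1],
    [[0,0,0],[0,0,0],0],
    [[0,0,0],[0,0,0],0.3],
    [[0,0,0],[0,0,0],0.6],
    [[0,0,0],[0,0,0],1],
    [[0,0,0],[0,0,0],1],
    [[0,0,0],[0,0,0],1],
    [[0,0,0],[0,0,0],1],
    [[0,0,0],[0,0,0],1],
  ],
)

```text
time: 4.85
tool_pos: [0.5613, 0.264, 0.1611]
tool_rot: [-0.417, 0.417, 0.571, -0.571]
contact_force: [-1.6, 1.5, 3.2]
gripper_width: 0.336
```

```bash
python3 - <<'E'
from h import *
s=manip.state();plan(s["tool_pos"]+[0,0,.017],108);print(s["ft_torque"])
E
```

```text
t 4.85 tcp [0.5613 0.264  0.1611] F [-1.6  1.5  3.2] w 0.336 q [ 0.32  0.09  1.69  0.    1.36 -1.56]
toolx [-0.304  0.953  0.001] tooly [ 6.e-04  8.e-04 -1.e+00] toolz [-0.953 -0.304 -0.001]
turn units [ 0.01 -0.06  0.01]  shift now axes [ 0.   -0.68 -0.  ]  after turn [ 0.   -0.68  0.  ]
[ 0.32979292  0.20636872 -0.00089905]
```

Emit:
drive_tool(
  motion=[
    [[0,-0.17,0],[0,0,0],1],
    [[0,-0.17,0],[0,0,0],1],
    [[0,-0.17,0],[0,0,0],1],
    [[0,-0.17,0],[0,0,0],1],
    [[0,0,0],[0,0,0],1],
    [[0,0,0],[0,0,0],1],
    [[0,0,0],[0,0,0],1],
  ],
)

```text
time: 5.55
tool_pos: [0.5609, 0.2635, 0.1773]
tool_rot: [0.417, -0.417, -0.571, 0.571]
contact_force: [0.4, -0.6, -3.6]
gripper_width: 0.338
```

```bash
python3 - <<'E'
from h import *
s=manip.state();plan(s["tool_pos"]-.09*np.array([np.cos(np.radians(18.3)),np.sin(np.radians(18.3)),0]),108)
a=manip.grab_frame("scene")["img"][140:300,350:470];cv2.imwrite("pics/c3.png",cv2.resize(a,(450,600)))
E
```

```text
t 5.55 tcp [0.5609 0.2635 0.1773] F [ 0.4 -0.6 -3.6] w 0.338 q [ 0.32  0.08  1.68 -0.    1.39 -1.56]
toolx [-0.304  0.953 -0.   ] tooly [-5.e-04 -2.e-04 -1.e+00] toolz [-0.953 -0.304  0.001]
turn units [-0.01 -0.06 -0.  ]  shift now axes [-0.04  0.    3.6 ]  after turn [-0.02  0.    3.6 ]
```

View pics/c3.png

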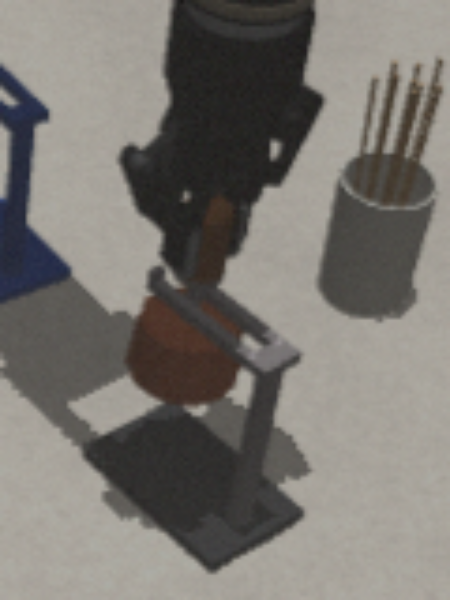

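The mould is lifted in the fingers (wrist load −3.6 N); the handle at (210,240) is gripped and the cup at (185,345) is still below the prongs. I draw it out along the fork's −x.

Emit:
drive_tool(
  motion=[
    [[0,0,0.3],[0,0,0],1],
    [[0,0,0.3],[0,0,0],1],
    [[0,0,0.3],[0,0,0],1],
    [[0,0,0.3],[0,0,0],1],
    [[0,0,0.4],[0,0,0],1],
    [[0,0,0.4],[0,0,0],1],
    [[0,0,0.4],[0,0,0],1],
    [[0,0,0.4],[0,0,0],1],
    [[0,0,0.4],[0,0,0],1],
    [[0,0,0.4],[0,0,0],1],
    [[0,0,0],[0,0,0],1],
    [[0,0,0],[0,0,0],1],
  ],
)

```text
time: 6.8
tool_pos: [0.4754, 0.2362, 0.1777]
tool_rot: [-0.417, 0.417, 0.571, -0.571]
contact_force: [0.7, 0.7, -3.5]
gripper_width: 0.338
```

```bash
python3 - <<'E'
from h import *
s=manip.state();plan([.570,-.046,.26],108);print(s["ft_torque"])
f=manip.grab_frame("scene");np.savez("s4.npz",**f);cv2.imwrite("pics/c4.png",cv2.resize(f["img"][100:300,320:480],(480,600),interpolation=cv2.INTER_CUBIC))
E
```

```text
t 6.8 tcp [0.4754 0.2362 0.1777] F [ 0.7  0.7 -3.5] w 0.338 q [ 0.32 -0.14  1.89 -0.    1.39 -1.56]
toolx [-0.304  0.953 -0.   ] tooly [ 8.e-04  2.e-04 -1.e+00] toolz [-0.953 -0.304 -0.001]
turn units [ 0.01 -0.06 -0.  ]  shift now axes [-11.91  -3.29  -0.17]  after turn [-11.91  -3.29  -0.11]
[0.00576062 0.00687012 0.05510508]
```

View pics/c4.png

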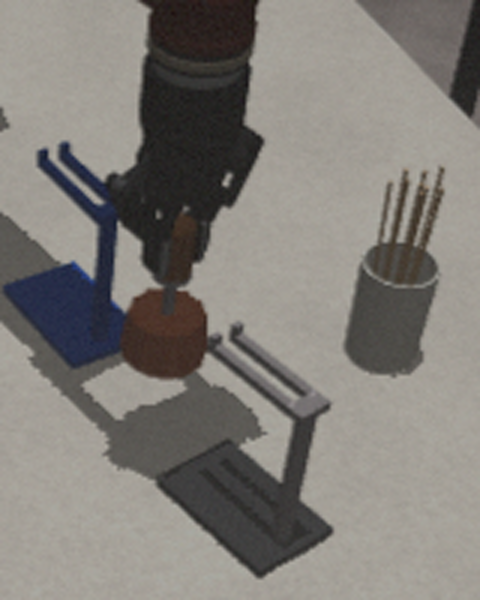

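The mould hangs clear of the fork, upright at (165,335), and the fork is empty with its tips at (215,340)-(235,330). I raise it and go across to above the rinser.

Emit:
drive_tool(
  motion=[
    [[0,-0.5,0],[0,0,0],1],
    [[0,-0.8,0],[0,0,0],1],
    [[0,-0.8,0],[0,0,0],1],
    [[0,-0.8,0],[0,0,0],1],
    [[-0.4,-0.4,0],[0,0,0],1],
    [[-0.7,0,0],[0,0,0],1],
    [[-0.9,0,0],[0,0,0],1],
    [[-0.9,0,0],[0,0,0],1],
    [[-0.9,0,0],[0,0,0],1],
    [[-0.9,0,0],[0,0,0],1],
    [[-0.9,0,0],[0,0,0],1],
    [[-0.9,0,0],[0,0,0],1],
  ],
)

```text
time: 8.05
tool_pos: [0.5252, 0.0798, 0.2602]
tool_rot: [0.417, -0.417, -0.571, 0.571]
contact_force: [-0.0, -0.1, -3.0]
gripper_width: 0.336
```

Emit:
drive_tool(
  motion=[
    [[-0.9,0,0],[0,0,0],1],
    [[-0.9,0,0],[0,0,0],1],
    [[-0.9,0,0],[0,0,0],1],
    [[-0.9,0,0],[0,0,0],1],
    [[-0.9,0,0],[0,0,0],1],
    [[-0.6,0,0],[0,0,0],1],
    [[-0.3,0,0],[0,0,0],1],
    [[0,0,0],[0,0,0],1],
    [[0,0,0],[0,0,0],1],
    [[0,0,0],[0,0,0],1],
  ],
)

```text
time: 9.05
tool_pos: [0.5657, -0.0464, 0.2601]
tool_rot: [-0.417, 0.417, 0.571, -0.571]
contact_force: [-0.0, 0.5, -3.0]
gripper_width: 0.337
```

```bash
python3 - <<'E'
from h import *
s=manip.state();plan([.570,-.046,.215],108);print(s["ft_torque"])
for n,k in(("scene",0),("top",1)):
    f=manip.grab_frame(n);P=pts(f);hsv=cv2.cvtColor(f["img"],cv2.COLOR_BGR2HSV);np.savez(n+"5.npz",**f)
    near=(np.hypot(P[...,0]-s["tool_pos"][0],P[...,1]-s["tool_pos"][1])<.06)&(f["range_z"]>0)
    m=near&(P[...,2]>.12)&(P[...,2]<.235)&(hsv[...,1]>110)&(hsv[...,0]<25)
    v,u=np.nonzero(m); 
    if len(u): print(n,len(u),u.min(),u.max(),v.min(),v.max(),"P",P[m].min(0).round(3),P[m].max(0).round(3))
    cv2.imwrite(f"pics/c5{n}.png",f["img"])
a=cv2.imread("pics/c5scene.png")[120:320,180:340];b=cv2.imread("pics/c5top.png")[150:310,300:460]
cv2.imwrite("pics/c5.png",np.hstack([cv2.resize(a,(400,500)),cv2.resize(b,(400,500))]))
E
```

```text
t 9.05 tcp [ 0.5657 -0.0464  0.2601] F [-0.   0.5 -3. ] w 0.337 q [-0.21 -0.1   1.71  0.    1.53 -2.09]
toolx [-0.305  0.952  0.   ] tooly [-2.e-04  3.e-04 -1.e+00] toolz [-0.952 -0.305  0.   ]
turn units [-0.   -0.05  0.  ]  shift now axes [-0.04  1.8  -0.17]  after turn [-0.04  1.8  -0.17]
[-0.01774255 -0.00396268 -0.00669475]
scene 397 251 280 215 247 P [ 0.538 -0.08   0.174] [ 0.602 -0.018  0.216]
top 304 369 394 232 247 P [ 0.531 -0.078  0.175] [ 0.562 -0.021  0.219]
```

View pics/c5.png

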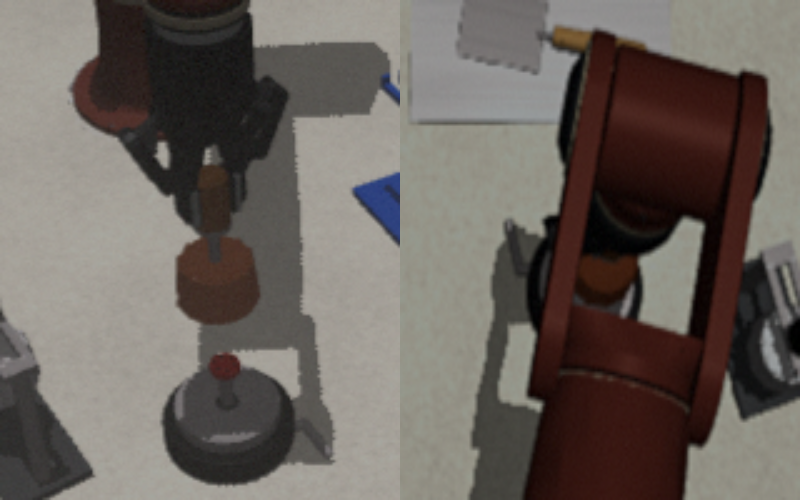

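The cup is central over the rinser: cup axis about (0.568,-0.049) against the cap at (0.570,-0.046), a red dot at (225,367) under the cup at (217,280). The handle looks vertical. I descend with a small correction and stop just above contact.

Emit:
drive_tool(
  motion=[
    [[0.05,0,-0.15],[0,0,0],1],
    [[0,0.5,0],[0,0,0],1],
    [[0,0.6,0],[0,0,0],1],
    [[0,0.6,0],[0,0,0],1],
    [[0,0.6,0],[0,0,0],1],
    [[0,0.6,0],[0,0,0],1],
    [[0,0.5,0],[0,0,0],1],
    [[0,0.4,0],[0,0,0],1],
    [[0,0.2,0],[0,0,0],1],
    [[0,0,0],[0,0,0],1],
    [[0,0,0],[0,0,0],1],
  ],
)

```text
time: 10.25
tool_pos: [0.5695, -0.0449, 0.1607]
tool_rot: [-0.417, 0.417, 0.571, -0.571]
contact_force: [0.5, -0.6, -3.6]
gripper_width: 0.339
```

```bash
python3 - <<'E'
from h import *
s=manip.state();plan([.570,-.046,.134],108);print(s["ft_torque"])
a=manip.grab_frame("scene")["img"][190:330,200:340];cv2.imwrite("pics/c6.png",cv2.resize(a,(600,600),interpolation=cv2.INTER_CUBIC))
E
```

```text
t 10.25 tcp [ 0.5695 -0.0449  0.1607] F [ 0.5 -0.6 -3.6] w 0.339 q [-0.21 -0.02  1.81 -0.    1.35 -2.09]
toolx [-0.304  0.953 -0.001] tooly [ 1.1e-03 -2.0e-04 -1.0e+00] toolz [-0.953 -0.304 -0.001]
turn units [ 0.01 -0.06 -0.01]  shift now axes [-0.05  1.07 -0.  ]  after turn [-0.05  1.07 -0.  ]
[-0.05218342 -0.02772591 -0.01511042]
```

View pics/c6.png

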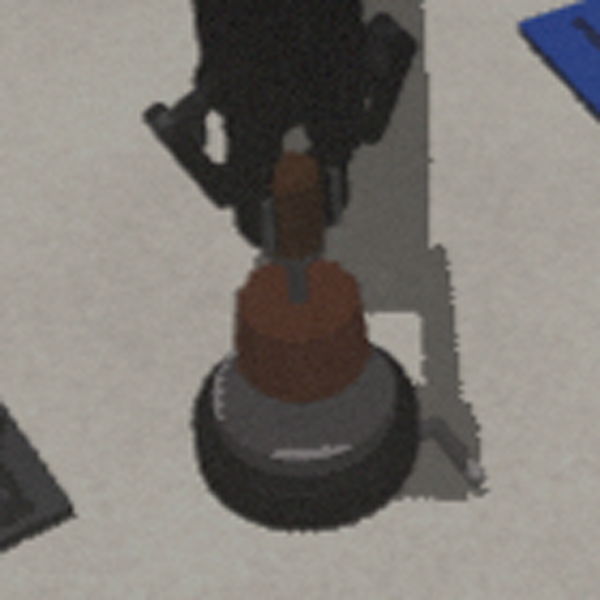

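The cup covers the spray head (bottom at (300,400)) and hovers over the seat, upright and centred. Now I press slowly, watching the force.

Emit:
drive_tool(
  motion=[
    [[0,0.1,0],[0,0,0],1],
    [[0,0.1,0],[0,0,0],1],
    [[0,0.1,0],[0,0,0],1],
    [[0,0.1,0],[0,0,0],1],
    [[0,0.08,0],[0,0,0],1],
    [[0,0.08,0],[0,0,0],1],
    [[0,0.08,0],[0,0,0],1],
    [[0,0.08,0],[0,0,0],1],
    [[0,0,0],[0,0,0],1],
    [[0,0,0],[0,0,0],1],
  ],
)

```text
time: 11.3
tool_pos: [0.5692, -0.0448, 0.1425]
tool_rot: [-0.417, 0.417, 0.571, -0.571]
contact_force: [-2.5, 1.7, 3.2]
gripper_width: 0.335
```

Emit:
drive_tool(
  motion=[
    [[0,0.06,0],[0,0,0],1],
    [[0,0.06,0],[0,0,0],1],
    [[0,0.06,0],[0,0,0],1],
    [[0,0.06,0],[0,0,0],1],
    [[0,0.04,0],[0,0,0],1],
    [[0,0,0],[0,0,0],1],
    [[0,0,0],[0,0,0],1],
  ],
)

```text
time: 12.0
tool_pos: [0.5693, -0.0448, 0.1354]
tool_rot: [-0.417, 0.417, 0.571, -0.571]
contact_force: [-3.1, 1.1, 5.5]
gripper_width: 0.334
```

Emit:
drive_tool(
  motion=[
    [[0,0.03,0],[0,0,0],1],
    [[0,0.03,0],[0,0,0],1],
    [[0,0,0],[0,0,0],1],
  ],
)

```text
time: 12.3
tool_pos: [0.5694, -0.0448, 0.1345]
tool_rot: [-0.417, 0.417, 0.571, -0.571]
contact_force: [-4.2, 1.6, 6.8]
gripper_width: 0.335
```

Emit:
drive_tool(
  motion=[
    [[0,0.03,0],[0,0,0],1],
    [[0,0.03,0],[0,0,0],1],
    [[0,0,0],[0,0,0],1],
  ],
)

```text
time: 12.6
tool_pos: [0.5696, -0.0448, 0.1345]
tool_rot: [-0.417, 0.417, 0.571, -0.571]
contact_force: [-6.9, 2.6, 13.0]
gripper_width: 0.337
```

```bash
python3 - <<'E'
from h import *
s=manip.state();plan([.570,-.046,.134],108);print(s["ft_torque"])
E
```

```text
t 12.6 tcp [ 0.5696 -0.0448  0.1345] F [-6.9  2.6 13. ] w 0.337 q [-0.21  0.    1.83  0.    1.31 -2.09]
toolx [-0.304  0.953 -0.   ] tooly [ 9.e-04  0.e+00 -1.e+00] toolz [-0.953 -0.304 -0.001]
turn units [ 0.01 -0.06 -0.  ]  shift now axes [-0.05  0.02  0.  ]  after turn [-0.05  0.02  0.  ]
[0.44646647 1.33160783 0.00275246]
```

Hard stop met: TCP height no longer falls while the force rises 6.8 → 13 N. There is some sideways force (−6.9 N in x). I check the tilt of the mould against the seat plane.

```bash
python3 - <<'E'
from h import *
D=[];fs=[manip.grab_frame("scene") for _ in range(4)]
f=fs[0];f["range_z"]=np.median([g["range_z"] for g in fs],0);P=pts(f);hsv=cv2.cvtColor(f["img"],cv2.COLOR_BGR2HSV)
ok=f["range_z"]>0; r=np.hypot(P[...,0]-.57,P[...,1]+.046); cop=(hsv[...,1]>90)&(hsv[...,0]<20)
def fit(m,n,t=.003):
    for _ in range(3):
        q=P[m];A=np.c_[q[:,:2]-[.57,-.046],np.ones(len(q))];c=np.linalg.lstsq(A,q[:,2],rcond=None)[0]
        B=P[...,2]-((P[...,:2]-[.57,-.046])@c[:2]+c[2]); m=m&(abs(B)<t)
    print(n,len(q),"slope deg",np.degrees(c[:2]).round(2),"z",c[2].round(4))
fit(ok&(r>.036)&(r<.047)&(abs(P[...,2]-.045)<.008)&~cop,"seat")
fit(ok&(r<.028)&(r>.007)&(abs(P[...,2]-.087)<.008),"cuptop")
h=ok&(r<.02)&(P[...,2]>.12)&(P[...,2]<.17)&cop;q=P[h];print("handle",len(q))
if len(q)>20:
    m=np.polyfit(q[:,2],q[:,1],1);print("handle y-lean deg",np.degrees(m[0]));m=np.polyfit(q[:,2],q[:,0],1);print("x-lean",np.degrees(m[0]))
cv2.imwrite("pics/c7.png",cv2.resize(f["img"][210:310,225:325],(600,600),interpolation=cv2.INTER_CUBIC))
s=manip.state();print(s["tool_pos"],s["contact_force"])
E
```

```text
seat 303 slope deg [-0.04 -0.08] z 0.0442
cuptop 310 slope deg [-0.4  -0.13] z 0.0867
handle 41
handle y-lean deg -10.419785246262375
x-lean 3.4093475892716416
[ 0.56962205 -0.04477052  0.13449244] [-7.28510649  1.85414672 12.79920954]
```

View pics/c7.png

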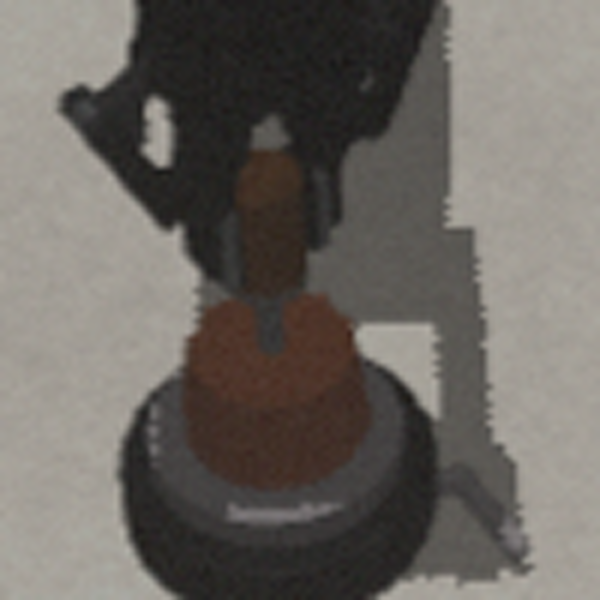

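The cup sits at the seat: top minus seat is 42.5 mm against 42 nominal, with tilt of about 0.4° or less, and the picture shows the rim on the disc, handle upright. I add a little pressing margin and ease off the sideways force.

Emit:
drive_tool(
  motion=[
    [[0,0.03,0.02],[0,0,0],1],
    [[0,0.03,0.02],[0,0,0],1],
    [[0,0,0],[0,0,0],1],
    [[0,0,0],[0,0,0],1],
    [[0,0,0],[0,0,0],1],
  ],
)

```text
time: 13.3
tool_pos: [0.5695, -0.0448, 0.1344]
tool_rot: [-0.416, 0.418, 0.572, -0.57]
contact_force: [-7.4, 4.1, 18.9]
gripper_width: 0.337
```

```bash
cat > tilt.py <<'E'
from h import *
fs=[manip.grab_frame("scene") for _ in range(8)]
f=fs[0];f["range_z"]=np.mean([g["range_z"] for g in fs],0);P=pts(f)
ok=np.min([g["range_z"] for g in fs],0)>0; r=np.hypot(P[...,0]-.57,P[...,1]+.046)
def fit(m,n,t=.003):
    for _ in range(3):
        q=P[m];A=np.c_[q[:,:2]-[.57,-.046],np.ones(len(q))];c=np.linalg.lstsq(A,q[:,2],rcond=None)[0]
        B=P[...,2]-((P[...,:2]-[.57,-.046])@c[:2]+c[2]); m=m&(abs(B)<t)
    print(n,len(q),"slope deg",np.degrees(c[:2]).round(2),"z",c[2].round(4))
fit(ok&(r>.038)&(r<.047)&(abs(P[...,2]-.045)<.008),"seat")
fit(ok&(r<.026)&(r>.008)&(abs(P[...,2]-.087)<.008),"cuptop")
s=manip.state();plan([.57,-.046,.134],108)
E
python3 tilt.py
```

```text
seat 242 slope deg [-0.03 -0.08] z 0.0442
cuptop 252 slope deg [-0.44  0.1 ] z 0.0866
t 13.7 tcp [ 0.5695 -0.0448  0.1344] F [-7.   3.1 17.6] w 0.334 q [-0.21  0.    1.83  0.    1.31 -2.09]
toolx [-0.304  0.953 -0.   ] tooly [ 3.e-03  5.e-04 -1.e+00] toolz [-0.953 -0.304 -0.003]
turn units [ 0.03 -0.06 -0.01]  shift now axes [-0.05  0.02 -0.01]  after turn [-0.05  0.02 -0.01]
```

Firmly seated (about 18 N, TCP height fixed at 0.1344). I relieve the remaining sideways load, so the rim bears evenly.

Emit:
drive_tool(
  motion=[
    [[0.025,0,0.03],[0,0,0],1],
    [[0.025,0.01,0.03],[0,0,0],1],
    [[0,0,0],[0,0,0],1],
    [[0,0,0],[0,0,0],1],
  ],
)

```text
time: 14.1
tool_pos: [0.569, -0.0447, 0.1343]
tool_rot: [-0.415, 0.419, 0.572, -0.57]
contact_force: [-2.3, 1.8, 14.3]
gripper_width: 0.338
```

```bash
python3 tilt.py; python3 -c "
from h import *
print(manip.state()['ft_torque'])"
```

```text
seat 245 slope deg [-0.03 -0.19] z 0.0441
cuptop 252 slope deg [0.18 0.01] z 0.0865
t 14.5 tcp [ 0.569  -0.0447  0.1343] F [-2.3  2.  14.8] w 0.338 q [-0.21 -0.    1.83  0.    1.3  -2.09]
toolx [-0.304  0.953 -0.003] tooly [ 0.0068 -0.001  -1.    ] toolz [-0.953 -0.304 -0.006]
turn units [ 0.07 -0.06 -0.03]  shift now axes [-0.06  0.01 -0.02]  after turn [-0.06  0.01 -0.02]
[ 0.31857728  0.64949408 -0.01036084]
```

Emit:
drive_tool(
  motion=[
    [[0.01,0.02,0.02],[0,0,0],1],
    [[0.01,0.02,0.01],[0,0,0],1],
    [[0,0,0],[0,0,0],1],
    [[0,0,0],[0,0,0],1],
    [[0,0,0],[0,0,0],1],
  ],
)

```text
time: 15.0
tool_pos: [0.569, -0.0446, 0.1343]
tool_rot: [-0.414, 0.42, 0.572, -0.57]
contact_force: [-2.1, 1.3, 16.7]
gripper_width: 0.338
```

```bash
python3 tilt.py
```

```text
seat 246 slope deg [-0.07 -0.13] z 0.0442
cuptop 251 slope deg [-0.07 -0.13] z 0.0865
t 15.4 tcp [ 0.569  -0.0446  0.1343] F [-1.4  1.  15.9] w 0.338 q [-0.21 -0.    1.84  0.    1.3  -2.09]
toolx [-0.304  0.953 -0.004] tooly [ 0.0089 -0.0014 -1.    ] toolz [-0.953 -0.304 -0.008]
turn units [ 0.09 -0.06 -0.05]  shift now axes [-0.07  0.01 -0.02]  after turn [-0.07  0.01 -0.02]
```

The cup top and the seat are now parallel, and height and force are steady, so I hand it in.

```bash
python3 -c "
from h import *
print(manip.job_done()); s=manip.state(); print(s['time'],s['tool_pos'],s['contact_force'],s['gripper_width'])"
```

```text
the job is handed in; nothing more can be done
None
the job is handed in; nothing more can be done
```

I lifted the copper mould off its fork by the handle and drew it out toward −x. I carried it mouth down to the rinser and pressed it slowly over the spray head onto the seat. I handed in at about 15.4 s, still gripping and pressing.

**Last checks**
- **Seating:** the cup top is 42.3 mm above the seat (nominal 42). Both planes fit to the same slope, so the tilt is about 0°.
- **Hard stop:** the tool stayed at z = 0.1343 m under more push, with a steady wrist force of about 16 N.
- **Grip:** the opening stayed at 0.338, so the handle is still held.

**What disagreed along the way:** after first contact there was a sideways force of about 7 N and an apparent tilt of about 0.4°. I eased the arm sideways, which brought these down to under 2 N and about 0°.

**Not checked:** I did not measure the steel mould, spatula or jar again at the end. I kept the arm's path clear of them and no unexpected contact force showed. No state could be read after hand-in.

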